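Hang the drill-bit holder back in its slot on the tool rail

ROBOT

A 6-joint arm with a two-finger parallel gripper is mounted at the origin on the work surface. World frame = base frame: x ahead of the robot, y to its left, z up, the work surface at z = 0. Lengths are in m, angles in rad, forces in N, time in s.
With the tool pointing down it reaches from about 0.275 to 0.85 m from the base axis. Payload 5.2 kg.
Tool frame: the origin (TCP) lies at the very end of the fingers, on their centre line; the grasp point (between the pads) lies 19 mm behind it; z points along the fingers, y is the line along which they close (so a half turn about z gives the same grasp; the last joint's range is limited). The gripper opens to 85 mm and grips with 20 to 120 N. Pads are 22 mm wide; open, the fingers measure 114 mm over their backs; the gripper's body (76 mm by 85 mm) begins 54 mm behind the grasp point. The pads swing forward as they close: fully open they stand 13 mm farther back than shut.
Start: joints at [0.929, 0.259, 1.535, -0, 1.348, -0.203], TCP at [0.234, 0.498, 0.231] pointing down, gripper open.
Joint ranges: [-3.14, 3.14], [-0.91, 2.08], [0.19, 2.58], [-1.22, 4.36], [0.22, 2.71], [-3.12, 3.12]. Speed limits (rad/s): [2.57, 2.57, 3.14, 3.14, 3.14, 3.14].

INTERFACE

Orientations are given as a rotation vector (axis times angle).
In Python, from plant import arm gives the robot as it stands.
- The arm moves only by the tool apply_moves, never from a script. Its argument "moves" is a list of rows, each an object of numbers: "x", "y", "z": the shift along the tool's x, y, z in mm; "ax", "ay", "az": the turn, a rotation vector about the tool's x, y, z in degrees; "hand": the opening, from -1 (shut) to 1 (fully open). A call has 1 to 5 rows; each row shifts and turns the commanded pose from where the row before left it, along the tool's axes as they then stand; what a row does not reach is not made up. A row lasts 1/10 s, in which the tool goes at most 50 mm and 8.59 degrees, less where a joint would pass 70% of its speed; a pose out of reach is approached as far as the arm can. A call with a gripper value outside its range is refused whole. The fingers move at their own pace and stop on an object; "force" is the grip in N (left out, the last holds). Time passes only in rows, so rows that do not move let the fingers close. It gives the time, the measured TCP pose, the force, the opening and the grip force at its end, in the units of the state.
- arm.sense(): the state, without advancing time (a new reading comes with each control period).
- arm.snapshot(name): name is "scene" or "top" or "wrist"; returns a dict with "image" (400x640x3 uint8, blue, green, red), "z_map" (400x640 float32, m along the optical axis (not along the pixel's ray), 0 where there is no reading), "mtx" (3x3 intrinsics, pixels), "rvec" (rotation vector, rad) and "tvec" (3), from world to camera coordinates, as OpenCV has them. Camera axes: x right, y down, z forward; pixel columns grow to the right and rows downward; lengths in m; the calibration is good to about 2 mm. A picture is of the moment at which its call begins.
- arm.sign_off(): hands the job in; it is judged then, once.
Trained networks look in a picture, given as the dict that the camera call returned (one of the last four; its "shot" number tells which), for a name from the list of things; names that differ only in an ending like _2 or _b are one class to them, and where a whole thing is asked for, a point or a joint stands for the part that bears it (a point fixed in the world has none). Each returns a list of dicts, best first, with "conf" (0 to 1); they miss things now and then, are a little off and sometimes report something else, mostly with a low value. They report only what shows in the picture. A call takes as long as a camera call.
- arm.recognise(picture, thing): "box" ([left, top, width, height] in pixels, round what is visible of it).
The state is a dict: "time_s": time; "joint_positions": joint angles; "dq": joint speeds; "effort": joint torques, N m; "ee_pos": TCP position; "tcp_rot": TCP orientation; "force": force on the tool from outside, world axes, zero at the start; "ft_torque": the same for the moment, N m; "opening": finger opening in m; "grasp_force": force on a finger pad.
Only numpy, scipy, OpenCV 4.12 (cv2) and the standard library are available. Lean on these libraries where they do the work, as an engineer would, in place of code of your own. Each camera call takes 0.05 s, during which the arm holds its last target. There are 200 camera calls.

TASK

Pick up the drill-bit holder by its blue tab and hang it on the tool rail in the narrow gap between the chisel and screwdriver holders, bits facing the same way as their handles. Its key must drop fully home in the slot of the steel insert, which sits somewhere in that gap: find it by feel, pressing gently. Do not push the neighbours out of place, leave the hammer alone, and leave the holder hanging still.

Things in the scene. Friction and masses are not known exactly. Their poses are not given: they have to be found in the camera images.
- holder: Loose drill-bit holder, 0.2 to 0.45 kg: orange block 40 (x) x 30 (y) x 100 (z) mm, standing on the bench at first. Origin: centre of its underside, z up. +x = front with 3 bits (below z = 97 mm), -x = back with the steel hook. Nothing of it is beyond y = +-15 mm. It hangs with its back face (x = -20 mm) against the rail's front.
- holder_tab (a point): Centre of the blue grip tab, 20 x 20 mm, 50 mm tall, upright on the hook plate at (-8, 0, 129) mm in the holder's frame (tab z = 104 to 154 mm). Take it here from above, closing along the holder's x or y.
- holder_key (a point): (-31.5, 0, 100) mm in the holder's frame: middle of the hook's throat, at the underside of the 4 mm thick, 30 mm wide hook plate. Below it the key, a bar 10 mm wide (y) and 8 mm deep, fills the throat from front to back (x). With the key home this point is level with rail_top; with the key riding on the insert, 8 mm higher.
- holder_lip (a point): (-43, 0, 90) mm in the holder's frame: inner face of the hook's rear lip, which goes down to z = 75 mm, its foot flared outwards to x = -51 mm. The throat between lip and block is 23 mm wide, for the 18 mm thick rail.
- rail: Fixed tool rail: upright wooden board 18 mm thick (x), 300 mm long (y), from 50 to 176 mm above the bench, on feet with two posts on its -x side at y = +-135 mm. Origin on the bench below its middle, z up; +x = the side where the holders hang.
- rail_top (a point): Rail's middle (x = y = 0) at the top of the bright steel insert, 175 mm above the bench. The insert has one slot, 13 mm wide (y), 14 mm deep, through in x. The slot's centre is anywhere up to 8 mm either way along the rail's y from here, new each time and not measured. The 10 mm key drops in only within about 1.5 mm of its centre. The insert is rigid.
- chisels: Chisel holder, loose, 0.45 kg, hanging in a slot of its own with its middle 47.5 mm along y from the rail's middle: pale wooden block 44 mm wide, two wooden handles in front (+x). Origin: on its underside, 29.5 mm in front of the rail's mid-plane, 76 mm above the bench. Its highest point is 180 mm above the bench. The gap starts 25.5 mm from the rail's middle.
- drivers: Screwdriver holder: same shape, size and mass as the chisel holder but grey with red handles, hanging likewise 47.5 mm from the rail's middle on the other side. Which of the two is on which side changes.
- hammer: Hammer, 260 mm long, lying on the bench; origin on its handle's line. Not needed: leave it.

How it is judged:
On the way, in this order (a step that is already met when the one before it is completed fails the run):
1. the holder is lifted clear of the bench (height (world z) of holder above 0.04 m), for 0.1 s.
2. the holder's hook straddles the rail in the gap, bits to the front (height (world z) of holder between 0.068 and 0.09 m and x of holder_key in the frame of rail_top between -0.006 and 0.006 m and y of holder_key in the frame of rail_top between -0.014 and 0.014 m and x of holder in the frame of rail above 0.02 m), for 0.1 s.
At the end, for the whole second after the job is handed in: Holder released and still (< 20 mm/s) on the rail, bits to the front, tilt < 0.12 rad, key home in the slot: hook plate's underside -4 to +3 mm from the insert's top, within 14 mm of the rail's middle. Both neighbours within 8 mm of their start, tilt < 0.12 rad (z of holder_key in the frame of rail_top between -0.004 and 0.003 m and horizontal distance between holder_key and rail_top below 0.014 m and x of holder in the frame of rail above 0.02 m and angle between each of holder, chisels, drivers's own z axis and vertical below 0.12 rad and linear speed of holder below 0.02 m/s and distance of each of chisels, drivers from where it was at the start of the episode below 0.008 m and contact force between the fingers and holder below 0.1 N); the robot touches nothing.
It fails at once if the holder is pressed against the rail or its insert with more than 35 N (contact force between holder and rail above 35 N).
It fails at once if the chisel holder is pushed with more than 15 N (contact force between any of holder, the arm and chisels above 15 N).
It fails at once if the screwdriver holder is pushed with more than 15 N (contact force between any of holder, the arm and drivers above 15 N).
It fails at once if a neighbour is dislodged: moved more than 12 mm or tilted more than 0.2 rad (distance of any of chisels, drivers from where it was at the start of the episode above 0.012 m or angle between any of chisels, drivers's own z axis and vertical above 0.2 rad).
It fails at once if the hammer is moved by more than 20 mm (distance of hammer from where it was at the start of the episode above 0.02 m).
It also fails if it takes over 67 s, if anything falls off the work surface, if the arm or the gripper's body presses on something with over 40 N, if the wrist force passes 120 N, or if a joint passes its speed limit or range.

## Working session

There is one attempt and no reset: what is moved stays moved. The work goes in short steps, Python scripts to look and compute and a tool call to move; the robot and the scene stay as the last step left them, time stands still between calls to the robot, and variables do not carry over. Pictures are saved under pics/ and viewed, at most 10 in all, crops included, and the job is handed in when it is done.

Besides the shell and the picture viewer there is one more tool, called as name([rows], argument=value, ...), one row to a line, values as JSON. apply_moves: Moves the arm, as the interface text tells. Its arguments: {"type":"object","properties":{"moves":{"type":"array"},"force":{"type":"number"}},"required":["moves"]}

```bash
mkdir -p pics; cat > h.py <<'E'
import numpy as np, cv2
from scipy.spatial.transform import Rotation as R
from plant import arm
def cloud(s):
    z=s["z_map"]; v,u=np.indices(z.shape); K=s["mtx"]
    p=np.stack([(u-K[0,2])/K[0,0]*z,(v-K[1,2])/K[1,1]*z,z],-1)
    Rm=cv2.Rodrigues(np.array(s["rvec"],float))[0]
    w=(p-np.array(s["tvec"]).ravel())@Rm
    w[z==0]=np.nan
    return w
E
python3 - <<'E'
from h import *
s=arm.sense(); print({k:np.round(v,3) for k,v in s.items()})
for n in("top","scene"):
    p=arm.snapshot(n); cv2.imwrite(f"pics/{n}0.png",p["image"]); w=cloud(p); np.savez(f"{n}0.npz",w=w,im=p["image"])
    for t in("holder","holder_tab","rail","chisels","drivers","hammer"):
        for d in arm.recognise(p,t)[:2]:
            x,y,a,b=map(int,d["box"]); q=w[y+b//4:y+max(b*3//4,b//4+1),x+a//4:x+a*3//4+1].reshape(-1,3)
            print(n,t,round(d["conf"],2),(x,y,a,b),np.round(np.nanmedian(q,0),3))
E
```

```text
{'time_s': np.float64(0.0), 'joint_positions': array([ 0.929,  0.259,  1.536, -0.   ,  1.348, -0.203]), 'dq': array([ 0.001,  0.   ,  0.   ,  0.001,  0.001, -0.001]), 'effort': array([ 1.0000e-03, -4.4605e+01, -2.9057e+01, -0.0000e+00,  1.2000e-02,
        0.0000e+00]), 'ee_pos': array([0.233, 0.497, 0.23 ]), 'tcp_rot': array([-6.840e-01, -3.066e+00,  3.000e-03]), 'force': array([0.125, 0.5  , 0.217]), 'ft_torque': array([-0.009, -0.018,  0.057]), 'grasp_force': np.float64(0.0), 'opening': np.float64(0.085)}
top holder 0.9 (444, 202, 27, 26) [ 0.464 -0.341  0.097]
top holder_tab 0.88 (444, 201, 31, 32) [ 0.458 -0.344  0.101]
top rail 0.82 (238, 130, 127, 80) [0.583 0.043 0.001]
top chisels 0.7 (311, 134, 20, 30) [ 0.613 -0.008  0.178]
top drivers 0.73 (269, 136, 21, 34) [0.605 0.088 0.177]
top hammer 0.88 (170, 224, 37, 104) [0.316 0.341 0.   ]
scene holder 0.65 (221, 119, 21, 51) [ 0.473 -0.34   0.083]
scene holder 0.6 (308, 209, 29, 61) [0.633 0.105 0.158]
scene holder_tab 0.87 (218, 119, 22, 47) [ 0.479 -0.342  0.096]
scene rail 0.82 (240, 190, 143, 114) [0.617 0.059 0.091]
scene chisels 0.75 (270, 195, 29, 56) [0.648 0.014 0.16 ]
scene chisels 0.27 (219, 120, 22, 48) [ 0.478 -0.34   0.088]
scene drivers 0.72 (306, 208, 30, 62) [0.635 0.101 0.159]
scene hammer 0.78 (468, 204, 46, 84) [0.313 0.371 0.002]
```

View pics/top0.png

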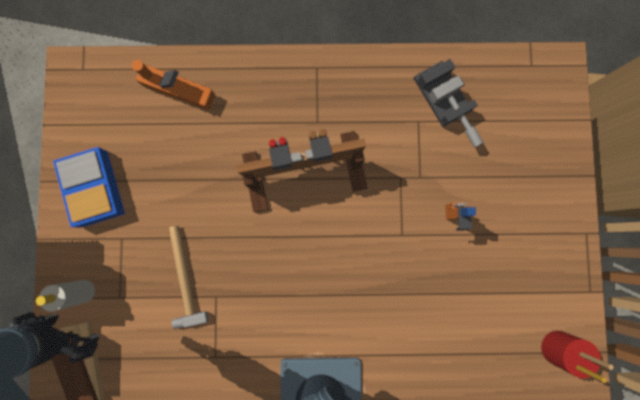

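View pics/scene0.png

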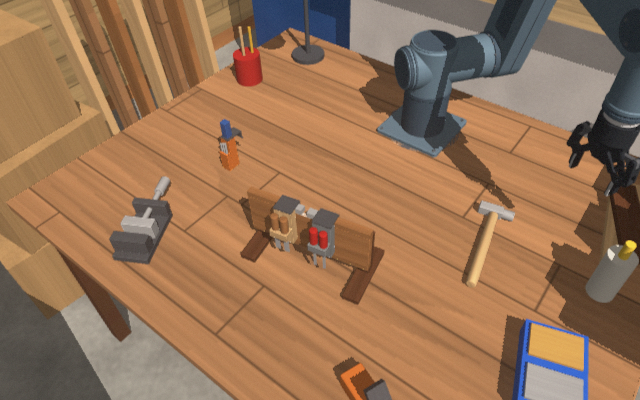

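The top view shows the rail at about (300,155) with the drivers left and the chisels right, handles up (+x). The holder is at about (460,213). The scene view agrees, with the holder at about (229,145).

```bash
python3 - <<'E'
from h import *
for n in("top","scene"):
    d=np.load(f"{n}0.npz"); w=d["w"]; im=d["im"].astype(int)
    m=(abs(w[...,0]-.6)<.12)&(abs(w[...,1]-.04)<.2)&(w[...,2]>.168)&(w[...,2]<.184)
    b,g,r=[im[...,i] for i in range(3)]
    m1=m&(r-b>35)
    p=w[m1]; q=p[:,:2]; c,(sz),a=cv2.minAreaRect(q.astype(np.float32)); print(n,"rail",len(q),np.round(c,4),np.round(sz,3),a, np.round(np.median(p[:,2]),4))
    ev=np.linalg.svd(q-q.mean(0),full_matrices=False)[2][0]; ev*=np.sign(ev[1]); print(" dir",ev,"yaw",np.degrees(np.arctan2(-ev[0],ev[1])), (q-q.mean(0))@ev@np.zeros(len(q)) if 0 else "", "ext",np.percentile((q)@ev,[0,1,99,100]), "perp", np.percentile(q@np.array([ev[1],-ev[0]]),[2,50,98]))
    m=(abs(w[...,0]-.46)<.08)&(abs(w[...,1]+.345)<.08)&(w[...,2]>.006)
    for nm,mm in(("orange",(r-b>80)),("blue",(b-r>30)),("grey",(abs(r-b)<25))):
        k=w[m&mm]; print(" ",nm,len(k),np.round(np.median(k,0),3),np.round(np.percentile(k,5,axis=0),3),np.round(np.percentile(k,95,axis=0),3))
E
```

```text
top rail 779 [0.6189 0.0434] [0.062 0.3  ] 11.44942569732666 0.1733
 dir [-0.19788774  0.98022469] yaw 11.413466772974498  ext [-0.23003062 -0.22777864  0.06754454  0.07020217] perp [0.5845425  0.59656277 0.64268161]
  orange 152 [ 0.474 -0.339  0.05 ] [ 0.458 -0.341  0.012] [ 0.493 -0.338  0.089]
  blue 106 [ 0.468 -0.346  0.15 ] [ 0.459 -0.36   0.116] [ 0.475 -0.343  0.155]
  grey 226 [ 0.449 -0.353  0.102] [ 0.43  -0.368  0.081] [ 0.487 -0.341  0.145]
scene rail 901 [0.622  0.0442] [0.066 0.301] 11.236933708190918 0.1747
 dir [-0.21205112  0.97725858] yaw 12.24258018942201  ext [-0.23888076 -0.23475116  0.06106266  0.06231897] perp [0.58628224 0.60322026 0.64757802]
  orange 392 [ 0.484 -0.339  0.049] [ 0.461 -0.362  0.01 ] [ 0.5   -0.335  0.097]
  blue 153 [ 0.475 -0.345  0.136] [ 0.463 -0.359  0.111] [ 0.482 -0.341  0.155]
  grey 137 [ 0.469 -0.347  0.102] [ 0.434 -0.364  0.073] [ 0.495 -0.339  0.123]
```

apply_moves([
  {"hand": 1},
  {"hand": 1},
])

```text
invalid input at $.moves[0]: expected keys x, y, z, ax, ay, az, hand
```

```bash
cat >> h.py <<'E'
def plan(pos,yaw,n):
    "rows from measured pose to pos with tool y axis at world yaw (deg), tool down; shift before turn"
    s=arm.sense(); Rt=R.from_rotvec(s["tcp_rot"]); p=np.array(s["ee_pos"])
    c=np.cos(np.radians(yaw)); k=np.sin(np.radians(yaw))
    T=R.from_matrix(np.array([[k,c,0],[-c,k,0],[0,0,-1]]))   # columns x,y,z
    rv=(Rt.inv()*T).as_rotvec(); rv/=n; d=(np.array(pos)-p)/n
    y=Rt.as_matrix()[:,1]; print("now",np.round(p,4),"yaw",np.round(np.degrees(np.arctan2(y[1],y[0])),2),"t",round(float(s["time_s"]),2),"F",np.round(s["force"],1),"open",round(float(s["opening"]),4),"grip",round(float(s["grasp_force"]),1))
    for i in range(n):
        print("xyz",np.round(Rt.inv().apply(d)*1000,1),"turn",np.round(np.degrees(rv),2)); Rt=Rt*R.from_rotvec(rv)
E
python3 - <<'E'
from h import *
plan((.44,-.34,.34),15,20)
E
```

```text
Traceback (most recent call last):
  File "h.py", line 15, in plan
    T=R.from_matrix(np.array([[k,c,0],[-c,k,0],[0,0,-1]]))   # columns x,y,z
  File "scipy/spatial/transform/_rotation.pyx", line 1143, in scipy.spatial.transform._rotation.Rotation.from_matrix
ValueError: Non-positive determinant (left-handed or null coordinate frame) in rotation matrix 0: [[ 0.25881905  0.96592583  0.        ]
 [-0.96592583  0.25881905  0.        ]
 [ 0.          0.         -1.        ]].
```

```bash
sed -i 's/\[\[k,c,0\],\[-c,k,0\]/[[-k,c,0],[c,k,0]/' h.py; python3 - <<'E'
from h import *
plan((.44,-.34,.34),15,20)
E
```

```text
now [0.2337 0.4979 0.2313] yaw 64.86 t 0.7 F [-0.4 -0.1 -0.5] open 0.0857 grip 0.0
xyz [-27.1 -33.5  -5.4] turn [0.   0.   2.49]
xyz [-28.6 -32.3  -5.4] turn [0.   0.   2.49]
xyz [-30.  -31.1  -5.4] turn [0.   0.   2.49]
xyz [-31.3 -29.7  -5.4] turn [0.   0.   2.49]
xyz [-32.5 -28.3  -5.4] turn [0.   0.   2.49]
xyz [-33.7 -26.9  -5.4] turn [0.   0.   2.49]
xyz [-34.9 -25.4  -5.4] turn [0.   0.   2.49]
xyz [-35.9 -23.9  -5.4] turn [0.   0.   2.49]
xyz [-37.  -22.3  -5.4] turn [0.   0.   2.49]
xyz [-37.9 -20.6  -5.4] turn [0.   0.   2.49]
xyz [-38.7 -19.   -5.4] turn [0.   0.   2.49]
xyz [-39.5 -17.3  -5.4] turn [0.   0.   2.49]
xyz [-40.3 -15.5  -5.4] turn [0.   0.   2.49]
xyz [-40.9 -13.8  -5.4] turn [0.   0.   2.49]
xyz [-41.5 -12.   -5.4] turn [0.   0.   2.49]
xyz [-41.9 -10.2  -5.4] turn [0.   0.   2.49]
xyz [-42.3  -8.3  -5.4] turn [0.   0.   2.49]
xyz [-42.7  -6.5  -5.4] turn [0.   0.   2.49]
xyz [-42.9  -4.6  -5.4] turn [0.   0.   2.49]
xyz [-43.1  -2.8  -5.4] turn [0.   0.   2.49]
```

apply_moves([
  {"x": -27,"y": -33,"z": -5,"ax": 0,"ay": 0,"az": 2.5,"hand": 1},
  {"x": -29,"y": -32,"z": -5,"ax": 0,"ay": 0,"az": 2.5,"hand": 1},
  {"x": -30,"y": -31,"z": -5,"ax": 0,"ay": 0,"az": 2.5,"hand": 1},
  {"x": -31,"y": -30,"z": -5,"ax": 0,"ay": 0,"az": 2.5,"hand": 1},
  {"x": -32,"y": -28,"z": -5,"ax": 0,"ay": 0,"az": 2.5,"hand": 1},
])

```text
time_s: 1.2
ee_pos: [0.2853, 0.2881, 0.2566]
tcp_rot: [1.015, 2.973, 0.001]
force: [1.3, 0.1, 0.5]
opening: 0.0853
grasp_force: 0.0
```

apply_moves([
  {"x": -34,"y": -27,"z": -5,"ax": 0,"ay": 0,"az": 2.5,"hand": 1},
  {"x": -35,"y": -25,"z": -5,"ax": 0,"ay": 0,"az": 2.5,"hand": 1},
  {"x": -36,"y": -24,"z": -5,"ax": 0,"ay": 0,"az": 2.5,"hand": 1},
  {"x": -37,"y": -22,"z": -5,"ax": 0,"ay": 0,"az": 2.5,"hand": 1},
  {"x": -38,"y": -21,"z": -5,"ax": 0,"ay": 0,"az": 2.5,"hand": 1},
])

```text
time_s: 1.7
ee_pos: [0.3372, 0.0782, 0.2819]
tcp_rot: [1.333, 2.843, 0.001]
force: [0.6, -0.9, 1.2]
opening: 0.0853
grasp_force: 0.0
```

apply_moves([
  {"x": -39,"y": -19,"z": -5,"ax": 0,"ay": 0,"az": 2.5,"hand": 1},
  {"x": -40,"y": -17,"z": -5,"ax": 0,"ay": 0,"az": 2.5,"hand": 1},
  {"x": -40,"y": -15,"z": -5,"ax": 0,"ay": 0,"az": 2.5,"hand": 1},
  {"x": -41,"y": -14,"z": -5,"ax": 0,"ay": 0,"az": 2.5,"hand": 1},
  {"x": -41,"y": -12,"z": -5,"ax": 0,"ay": 0,"az": 2.5,"hand": 1},
])

```text
time_s: 2.2
ee_pos: [0.389, -0.1315, 0.3068]
tcp_rot: [1.636, 2.681, 0.0]
force: [1.0, -0.1, 0.9]
opening: 0.0858
grasp_force: 0.0
```

apply_moves([
  {"x": -42,"y": -10,"z": -5,"ax": 0,"ay": 0,"az": 2.5,"hand": 1},
  {"x": -42,"y": -8,"z": -5,"ax": 0,"ay": 0,"az": 2.5,"hand": 1},
  {"x": -43,"y": -6,"z": -5,"ax": 0,"ay": 0,"az": 2.5,"hand": 1},
  {"x": -43,"y": -5,"z": -5,"ax": 0,"ay": 0,"az": 2.5,"hand": 1},
  {"x": -43,"y": -3,"z": -5,"ax": 0,"ay": 0,"az": 2.5,"hand": 1},
])

```text
time_s: 2.7
ee_pos: [0.4406, -0.3409, 0.3315]
tcp_rot: [1.918, 2.488, 0.0]
force: [0.6, 0.2, -0.4]
opening: 0.0851
grasp_force: 0.0
```

```bash
python3 - <<'E'
from h import *
plan((.44,-.34,.34),15,1)
p=arm.snapshot("wrist"); w=cloud(p); np.savez("wr1.npz",w=w,im=p["image"]); cv2.imwrite("pics/wr1.png",p["image"])
for t in("holder","holder_tab"): print(t,[(d["box"],round(d["conf"],2)) for d in arm.recognise(p,t)[:2]])
E
```

```text
now [ 0.4406 -0.3409  0.3315] yaw 14.74 t 2.7 F [ 0.6  0.2 -0.4] open 0.0851 grip 0.0
xyz [ 1.  -0.4 -8.5] turn [ 0.01  0.01 -0.26]
holder [([299.8, 147.8, 58.9, 56.0], 0.68)]
holder_tab [([298.1, 148.1, 59.2, 54.1], 0.77)]
```

View pics/wr1.png

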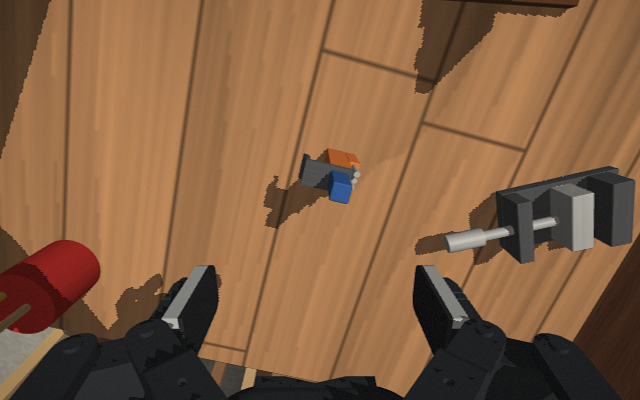

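The wrist view shows the blue tab at (341,187), the hook plate to its left at (310,170) and the bits to its right at (356,175). The front therefore points roughly along world +x.

```bash
cat > hf.py <<'E'
from h import *
def fit(w,im):
    b,g,r=[im[...,i].astype(int) for i in range(3)]
    near=(abs(w[...,0]-.46)<.08)&(abs(w[...,1]+.35)<.08)
    pl=w[near&(w[...,2]>.098)&(w[...,2]<.109)]
    tb=w[near&(b-r>30)&(w[...,2]>.148)]
    sd=w[near&(r-b>80)&(w[...,2]>.01)&(w[...,2]<.092)]
    for nm,q in(("plate",pl),("tabtop",tb),("side",sd)):
        c,sz,a=cv2.minAreaRect(q[:,:2].astype(np.float32)); e=np.linalg.svd(q[:,:2]-q[:,:2].mean(0),full_matrices=False)[2][0]
        print(nm,len(q),"c",np.round(c,4),"sz",np.round(sz,4),"a",round(a,1),"pca",round(float(np.degrees(np.arctan(e[1]/e[0]))),1),"z",np.round(np.percentile(q[:,2],[5,50,95]),4))
E
python3 - <<'E'
from hf import *
d=np.load("wr1.npz"); fit(d["w"],d["im"]); d=np.load("top0.npz"); fit(d["w"],d["im"]); d=np.load("scene0.npz"); fit(d["w"],d["im"])
plan((.40,-.38,.26),10,3)
E
```

```text
plate 870 c [ 0.4571 -0.3551] sz [0.0529 0.0306] a 1.3 pca 22.9 z [0.1009 0.1024 0.1039]
tabtop 389 c [ 0.4696 -0.3542] sz [0.02  0.019] a 0.8 pca -11.4 z [0.1501 0.1522 0.1535]
side 352 c [ 0.4836 -0.3442] sz [0.0222 0.047 ] a 56.1 pca -1.2 z [0.0147 0.0539 0.0882]
plate 198 c [ 0.4581 -0.3543] sz [0.0569 0.0319] a 0.7 pca 16.7 z [0.0993 0.1026 0.1056]
tabtop 63 c [ 0.4668 -0.3523] sz [0.0179 0.0167] a 87.4 pca -53.1 z [0.1495 0.1527 0.1553]
side 146 c [ 0.4762 -0.3394] sz [0.0088 0.0388] a 79.8 pca -1.3 z [0.0133 0.0504 0.0883]
plate 118 c [ 0.4613 -0.3519] sz [0.0607 0.035 ] a 4.7 pca 6.1 z [0.0987 0.1032 0.1071]
tabtop 44 c [ 0.4719 -0.3497] sz [0.0231 0.0196] a 69.1 pca -86.3 z [0.1487 0.1528 0.1561]
side 337 c [ 0.4792 -0.349 ] sz [0.0332 0.0444] a 85.1 pca -24.2 z [0.0136 0.0466 0.0859]
now [ 0.4405 -0.3413  0.3303] yaw 14.7 t 2.85 F [0.2 0.3 0.4] open 0.0856 grip 0.0
xyz [ -9.1 -16.3  23.4] turn [-0.01 -0.02  1.57]
xyz [ -9.5 -16.   23.4] turn [-0.01 -0.02  1.57]
xyz [ -9.9 -15.8  23.4] turn [-0.01 -0.02  1.57]
```

```bash
python3 - <<'E'
from h import *
plan((.469,-.354,.22),0.5,5)
E
```

```text
now [ 0.4405 -0.3413  0.3303] yaw 14.7 t 2.85 F [0.2 0.3 0.4] open 0.0856 grip 0.0
xyz [-3.9  4.9 22. ] turn [-0.01 -0.01  2.84]
xyz [-3.7  5.1 22.1] turn [-0.01 -0.01  2.84]
xyz [-3.4  5.3 22.1] turn [-0.01 -0.01  2.84]
xyz [-3.1  5.4 22.1] turn [-0.01 -0.01  2.84]
xyz [-2.9  5.6 22.1] turn [-0.01 -0.01  2.84]
```

apply_moves([
  {"x": -4,"y": 5,"z": 22,"ax": 0,"ay": 0,"az": 2.8,"hand": 1},
  {"x": -3.5,"y": 5,"z": 22,"ax": 0,"ay": 0,"az": 2.8,"hand": 1},
  {"x": -3.5,"y": 5,"z": 22,"ax": 0,"ay": 0,"az": 2.8,"hand": 1},
  {"x": -3,"y": 5.5,"z": 22,"ax": 0,"ay": 0,"az": 2.9,"hand": 1},
  {"x": -3,"y": 6,"z": 22,"ax": 0,"ay": 0,"az": 2.9,"hand": 1},
])

```text
time_s: 3.35
ee_pos: [0.4695, -0.3501, 0.2209]
tcp_rot: [-2.209, -2.233, -0.001]
force: [-0.7, -0.6, 0.0]
opening: 0.0854
grasp_force: 0.0
```

```bash
python3 - <<'E'
from hf import *
p=arm.snapshot("wrist"); w=cloud(p); fit(w,p["image"])
plan((.469,-.354,.113),0.5,5)
E
```

```text
plate 1706 c [ 0.4571 -0.3552] sz [0.0529 0.0311] a 1.4 pca 15.6 z [0.101  0.1024 0.1037]
tabtop 835 c [ 0.4699 -0.3542] sz [0.0187 0.0197] a 1.0 pca -88.1 z [0.1502 0.1522 0.1533]
side 852 c [ 0.478  -0.3538] sz [0.0397 0.0294] a 0.6 pca -10.4 z [0.0166 0.0575 0.0877]
now [ 0.4689 -0.3491  0.2167] yaw 0.48 t 3.4 F [ 0.8  1.2 -2.8] open 0.0853 grip 0.0
xyz [-1.1  0.1 20.7] turn [-0.04 -0.06 -0.  ]
xyz [-1.1  0.1 20.7] turn [-0.04 -0.06 -0.  ]
xyz [-1.   0.1 20.7] turn [-0.04 -0.06 -0.  ]
xyz [-1.   0.  20.7] turn [-0.04 -0.06 -0.  ]
xyz [-1.   0.  20.7] turn [-0.04 -0.06 -0.  ]
```

apply_moves([
  {"x": -1,"y": 0.2,"z": 21,"ax": 0,"ay": 0,"az": -0.5,"hand": 1},
  {"x": -1,"y": 0.2,"z": 21,"ax": 0,"ay": 0,"az": 0,"hand": 1},
  {"x": -1,"y": 0.2,"z": 21,"ax": 0,"ay": 0,"az": 0,"hand": 1},
  {"x": -1,"y": 0,"z": 21,"ax": 0,"ay": 0,"az": 0,"hand": 1},
  {"x": -1,"y": 0,"z": 20,"ax": 0,"ay": 0,"az": 0,"hand": 1},
])

```text
time_s: 3.9
ee_pos: [0.4701, -0.3555, 0.1175]
tcp_rot: [2.196, 2.246, 0.0]
force: [0.3, 0.2, 0.0]
opening: 0.0859
grasp_force: 0.0
```

apply_moves([
  {"x": 0,"y": 0,"z": 0,"ax": 0,"ay": 0,"az": 0,"hand": 0},
  {"x": 0,"y": 0,"z": 0,"ax": 0,"ay": 0,"az": 0,"hand": -0.3},
  {"x": 0,"y": 0,"z": 0,"ax": 0,"ay": 0,"az": 0,"hand": -1},
  {"x": 0,"y": 0,"z": 0,"ax": 0,"ay": 0,"az": 0,"hand": -1},
  {"x": 0,"y": 0,"z": 0,"ax": 0,"ay": 0,"az": 0,"hand": -1},
], force=60)

```text
time_s: 4.4
ee_pos: [0.4705, -0.3571, 0.1187]
tcp_rot: [2.197, 2.243, -0.001]
force: [-1.6, -0.7, 3.6]
opening: 0.0193
grasp_force: 59.2
```

apply_moves([
  {"x": 0,"y": 0,"z": 0,"ax": 0,"ay": 0,"az": 0,"hand": -1},
  {"x": 0,"y": 0,"z": 0,"ax": 0,"ay": 0,"az": 0,"hand": -1},
  {"x": 0,"y": 0,"z": 0,"ax": 0,"ay": 0,"az": 0,"hand": -1},
])

```text
time_s: 4.7
ee_pos: [0.4704, -0.3571, 0.1187]
tcp_rot: [2.197, 2.243, -0.0]
force: [-2.5, 1.8, 5.9]
opening: 0.0192
grasp_force: 59.4
```

apply_moves([
  {"x": 0,"y": 0,"z": -10,"ax": 0,"ay": 0,"az": 0,"hand": -1},
  {"x": 0,"y": 0,"z": -30,"ax": 0,"ay": 0,"az": 0,"hand": -1},
  {"x": 0,"y": 0,"z": -40,"ax": 0,"ay": 0,"az": 0,"hand": -1},
  {"x": 0,"y": 0,"z": -40,"ax": 0,"ay": 0,"az": 0,"hand": -1},
  {"x": 0,"y": 0,"z": -40,"ax": 0,"ay": 0,"az": 0,"hand": -1},
])

```text
time_s: 5.2
ee_pos: [0.4697, -0.3561, 0.2787]
tcp_rot: [-2.198, -2.243, -0.0]
force: [0.2, -0.7, -2.5]
opening: 0.0193
grasp_force: 59.3
```

apply_moves([
  {"x": 0,"y": 0,"z": -40,"ax": 0,"ay": 0,"az": 0,"hand": -1},
  {"x": 0,"y": 0,"z": -20,"ax": 0,"ay": 0,"az": 0,"hand": -1},
  {"x": 0,"y": 0,"z": 0,"ax": 0,"ay": 0,"az": 0,"hand": -1},
  {"x": 0,"y": 0,"z": 0,"ax": 0,"ay": 0,"az": 0,"hand": -1},
])

```text
time_s: 5.6
ee_pos: [0.4698, -0.3563, 0.3364]
tcp_rot: [-2.198, -2.243, -0.0]
force: [0.2, -0.6, -4.8]
opening: 0.0192
grasp_force: 59.3
```

```bash
python3 - <<'E'
from h import *
plan((.57,-.12,.34),11.5,6)
E
```

```text
now [ 0.4698 -0.3563  0.3364] yaw 1.16 t 5.6 F [ 0.2 -0.6 -4.8] open 0.0192 grip 59.3
xyz [39.  17.5 -0.6] turn [-0.01 -0.01 -1.72]
xyz [38.5 18.7 -0.6] turn [-0.01 -0.01 -1.72]
xyz [37.9 19.8 -0.6] turn [-0.01 -0.01 -1.72]
xyz [37.3 20.9 -0.6] turn [-0.01 -0.01 -1.72]
xyz [36.6 22.  -0.6] turn [-0.01 -0.01 -1.72]
xyz [36.  23.1 -0.6] turn [-0.01 -0.01 -1.72]
```

apply_moves([
  {"x": 25,"y": 11,"z": 0,"ax": 0,"ay": 0,"az": -1,"hand": -1},
  {"x": 39,"y": 18,"z": 0,"ax": 0,"ay": 0,"az": -2,"hand": -1},
  {"x": 38,"y": 19,"z": 0,"ax": 0,"ay": 0,"az": -2,"hand": -1},
  {"x": 38,"y": 20,"z": 0,"ax": 0,"ay": 0,"az": -2,"hand": -1},
  {"x": 36,"y": 20,"z": 0,"ax": 0,"ay": 0,"az": -2,"hand": -1},
])

```text
time_s: 6.1
ee_pos: [0.5433, -0.1719, 0.3343]
tcp_rot: [-2.011, -2.407, 0.001]
force: [0.3, -0.3, -3.4]
opening: 0.0191
grasp_force: 59.3
```

apply_moves([
  {"x": 30,"y": 20,"z": 0,"ax": 0,"ay": 0,"az": -1.3,"hand": -1},
  {"x": 19,"y": 12,"z": 0,"ax": 0,"ay": 0,"az": 0,"hand": -1},
  {"x": 0,"y": 0,"z": 0,"ax": 0,"ay": 0,"az": 0,"hand": -1},
  {"x": 0,"y": 0,"z": 0,"ax": 0,"ay": 0,"az": 0,"hand": -1},
])

```text
time_s: 6.5
ee_pos: [0.5655, -0.1194, 0.3349]
tcp_rot: [-1.984, -2.43, 0.003]
force: [-0.2, -0.3, -3.4]
opening: 0.0192
grasp_force: 59.4
```

```bash
python3 - <<'E'
from h import *
plan((.57,-.12,.34),11.5,1)
p=arm.snapshot("wrist"); w=cloud(p); np.savez("wr2.npz",w=w,im=p["image"]); cv2.imwrite("pics/wr2.png",p["image"])
E
```

```text
now [ 0.5655 -0.1194  0.3349] yaw 11.54 t 6.5 F [-0.2 -0.3 -3.4] open 0.0192 grip 59.4
xyz [-1.5  4.3 -5.1] turn [-0.22 -0.11  0.04]
```

View pics/wr2.png

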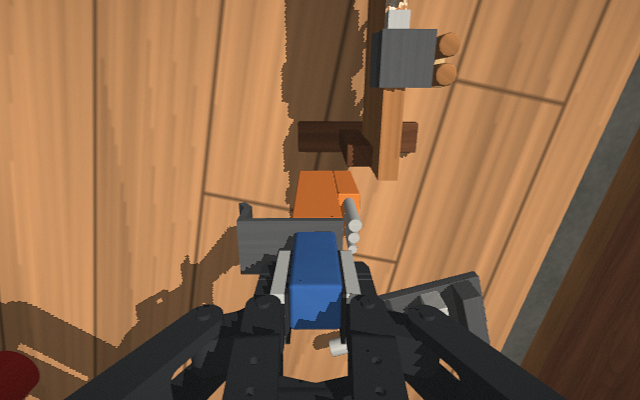

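The wrist view shows the blue tab gripped at (316,265), with the hook plate to the left at (290,245) and the bits to the right. The rail's end is at about (388,178), the chisels are at (410,55) and the steel insert starts at the top edge, (398,15). I need to move further along the rail.

apply_moves([
  {"x": 20,"y": 5,"z": 0,"ax": 0,"ay": 0,"az": 0,"hand": -1},
  {"x": 35,"y": 5,"z": 0,"ax": 0,"ay": 0,"az": 0,"hand": -1},
  {"x": 20,"y": 0,"z": 0,"ax": 0,"ay": 0,"az": 0,"hand": -1},
  {"x": 0,"y": 0,"z": 0,"ax": 0,"ay": 0,"az": 0,"hand": -1},
  {"x": 0,"y": 0,"z": 0,"ax": 0,"ay": 0,"az": 0,"hand": -1},
])

```text
time_s: 7.05
ee_pos: [0.5608, -0.0456, 0.3369]
tcp_rot: [-1.989, -2.431, 0.002]
force: [0.4, -0.3, -3.9]
opening: 0.0189
grasp_force: 59.3
```

```bash
python3 - <<'E'
from h import *
plan((.59,-.05,.34),11.5,1)
p=arm.snapshot("wrist"); w=cloud(p); im=p["image"]; np.savez("wr3.npz",w=w,im=im); cv2.imwrite("pics/wr3.png",im)
b,g,r=[im[...,i].astype(int) for i in range(3)]
s=arm.sense(); tz=s["ee_pos"]
# rail wooden top
m=(w[...,2]>.170)&(w[...,2]<.180)&(abs(w[...,0]-.6)<.07)
for nm,mm in(("wood",m&(r-b>35)),("grey",m&(abs(r-b)<=35))):
    q=w[mm]; c,sz,a=cv2.minAreaRect(q[:,:2].astype(np.float32)); print(nm,len(q),np.round(c,4),np.round(sz,4),round(a,2),np.round(np.percentile(q[:,2],[5,50,95]),4))
# held holder plate
hz=s["ee_pos"][2]-.0145
m=(abs(w[...,2]-hz)<.012)&(np.hypot(w[...,0]-tz[0],w[...,1]-tz[1])<.07)&(abs(r-b)<30)
q=w[m]; print(np.round(np.percentile(q[:,2],[5,25,50,75,95]),4))
v,u=np.where(m); print(u.min(),u.max(),v.min(),v.max())
E
```

```text
now [ 0.5608 -0.0456  0.3369] yaw 11.42 t 7.05 F [ 0.4 -0.3 -3.9] open 0.0189 grip 59.3
xyz [-10.1  27.7  -3.1] turn [-0.05  0.03 -0.08]
wood 2811 [0.6343 0.0017] [0.2226 0.0569] 89.31 [0.1703 0.1734 0.1753]
grey 6763 [0.6144 0.0084] [0.0436 0.2021] 11.38 [0.1729 0.1782 0.1795]
[0.3143 0.32   0.3205 0.321  0.3215]
236 361 213 273
```

View pics/wr3.png

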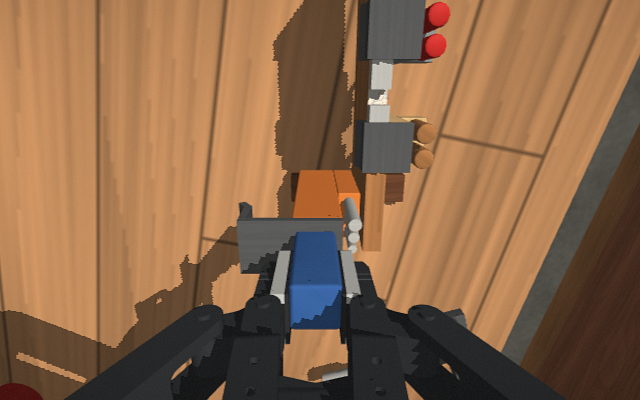

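Now the chisels are at (388,145), the drivers at (395,28) and the insert is in the gap at (378,62-120). A slot may show at about (378,98). I'll measure this in a rail-aligned frame.

```bash
python3 - <<'E'
from h import *
d=np.load("wr3.npz"); w=d["w"]; im=d["im"]
cv2.imwrite("pics/c3.png",cv2.resize(im[0:190,340:460],None,fx=4,fy=3.1,interpolation=cv2.INTER_NEAREST))
b,g,r=[im[...,i].astype(int) for i in range(3)]
# rail pixels: wood strip + insert, by image area
roi=np.zeros(b.shape,bool); roi[180:250,355:385]=1
q=w[roi&(w[...,2]>.168)&(w[...,2]<.18)]
print("strip",len(q)); c,sz,a=cv2.minAreaRect(q[:,:2].astype(np.float32)); print(np.round(c,4),np.round(sz,4),a)
th=np.radians(11.4); ex=np.array([np.cos(th),np.sin(th)]); ey=np.array([-ex[1],ex[0]])
W=w[...,:2]; X=W@ex; Y=W@ey
for row in list(range(52,128,2)):
    k=[(c_) for c_ in range(360,396)]
    z=w[row,366:392,2]; m=(z>.15)
    print(row,"Y",np.round(np.nanmedian(Y[row,366:392]),4),"z",np.round(w[row,366:392:2,2]*1000).astype(int))
for row in range(56,125,8):
  m=(w[row,:,2]>.165)&(w[row,:,2]<.178); u=np.where(m[340:420])[0]+340
  if len(u): print("X",row,u[0],u[-1],np.round(X[row,u[0]],4),np.round(X[row,u[-1]],4))
for row in (190,205,220,235):
  m=(w[row,:,2]>.165)&(w[row,:,2]<.18); u=np.where(m[355:420])[0]+355
  if len(u): print("X",row,u[0],u[-1],np.round(X[row,u[0]],4),np.round(X[row,u[-1]],4))
E
```

```text
strip 1399
[ 0.6224 -0.0726] [0.0184 0.072 ] 11.149836540222168
52 Y -0.0507 z [175 179 178 179 178 180 179 179 178 178 179 177 178]
54 Y -0.0522 z [174 180 179 179 179 179 179 179 178 178 179 179 179]
56 Y -0.0537 z [175 178 179 179 178 178 177 179 178 178 180 179 178]
58 Y -0.0552 z [175 180 178 178 177 178 179 178 179 178 178 179 178]
60 Y -0.0564 z [156 156 164 173 173 174 172 174 175 174 174 174 173]
62 Y -0.0579 z [143 157 165 173 173 172 174 174 174 174 173 174 173]
64 Y -0.0595 z [145 156 165 174 173 173 174 174 175 173 175 173 174]
66 Y -0.061 z [145 159 168 173 173 172 173 173 176 172 173 173 173]
68 Y -0.0625 z [147 159 166 174 173 173 172 173 173 173 173 172 174]
70 Y -0.0641 z [146 158 167 174 174 173 174 173 174 172 174 176 173]
72 Y -0.0657 z [                 148                  158                  168
                  173                  175 -9223372036854775808
                  174                  172                  171
                  173                  173                  171
                  174]
74 Y -0.0672 z [147 158 168 173 173 174 174 174 173 1
[... 2160 characters left out ...]
 z [160 170 174 173 175 173 174 173 174 174 174 174 139]
120 Y -0.1049 z [159 170 173 173 174 173 174 172 172 173 173 174 156]
122 Y -0.1065 z [173 170 173 173 173 173 174 172 173 174 175 173 174]
124 Y -0.1077 z [178 178 179 178 178 179 179 178 178 178 178 179 180]
126 Y -0.1094 z [178 180 179 178 178 178 178 179 178 178 179 179 179]
X 56 365 417 0.5823 0.6234
X 64 371 392 0.5875 0.6045
X 72 370 391 0.5874 0.6041
X 80 370 390 0.5875 0.6038
X 88 369 390 0.5873 0.6042
X 112 368 388 0.5877 0.6038
X 120 368 388 0.5874 0.6041
X 190 364 384 0.5868 0.6047
X 205 363 383 0.5867 0.6048
X 220 362 382 0.5867 0.6047
X 235 361 380 0.5865 0.6037<stdin>:14: RuntimeWarning: invalid value encountered in cast
```

View pics/c3.png

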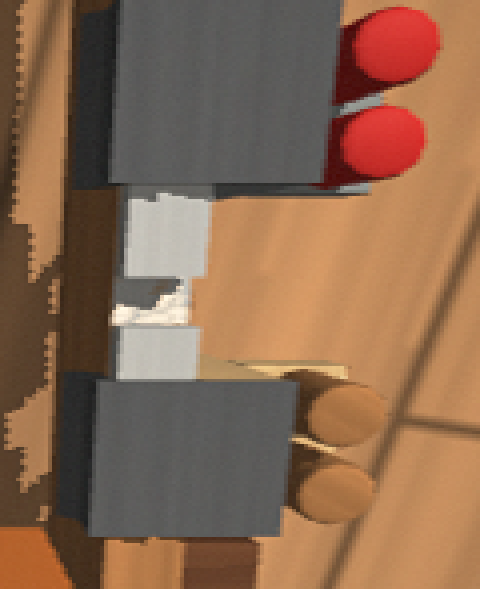

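```bash
cat > pf.py <<'E'
from h import *
def plate(w,im,tcp):
    b,g,r=[im[...,i].astype(int) for i in range(3)]
    # plate z: dominant level about 14 mm below TCP+-8mm
    th=np.radians(11.4); ex=np.array([np.cos(th),np.sin(th)]); ey=np.array([-ex[1],ex[0]])
    roi=np.zeros(b.shape,bool); roi[205:285,230:290]=1
    m=roi&(abs(r-b)<30)&(abs(w[...,2]-(tcp[2]-.0165))<.006)
    zm=np.median(w[m][:,2]); m=roi&(abs(w[...,2]-zm)<.002)
    m=cv2.morphologyEx(m.astype(np.uint8),cv2.MORPH_OPEN,np.ones((3,3)))>0
    q=w[m]; X=q[:,:2]@ex; Y=q[:,:2]@ey
    c,sz,a=cv2.minAreaRect(q[:,:2].astype(np.float32)); print("plate n",len(q),"z",round(zm,4),"X",np.round(np.percentile(X,[.5,99.5]),4),"Y",np.round(np.percentile(Y,[.5,99.5]),4),"rect",np.round(sz,4),round(a,1))
    T=np.array(tcp[:2]); print("tcp X,Y,z",np.round([T@ex,T@ey,tcp[2]],4))
    v,u=np.where(m); 
    for lo in range(236,290,12):
        k=(u>=lo)&(u<lo+12)
        if k.sum(): print(lo,"Yrange",np.round(np.percentile(Y[k],[1,99]),4),"v",v[k].min(),v[k].max())
    bl=(b-r>30)&(w[...,2]>tcp[2]+.02); q=w[bl]
    if len(q): print("tab top",len(q),np.round(np.percentile(q[:,:2]@ex,[2,98]),4),np.round(np.percentile(q[:,:2]@ey,[2,98]),4),np.round(np.percentile(q[:,2],[5,50,95]),4))
E
python3 - <<'E'
from pf import *
d=np.load("wr3.npz"); plate(d["w"],d["im"],arm.sense()["ee_pos"])
E
```

```text
plate n 2344 z 0.3206 X [0.5017 0.528 ] Y [-0.168  -0.1382] rect [0.0268 0.0303] 11.4
tcp X,Y,z [ 0.5408 -0.1559  0.3369]
236 Yrange [-0.1678 -0.1383] v 219 273
248 Yrange [-0.1681 -0.1384] v 219 273
260 Yrange [-0.1636 -0.1384] v 219 269
272 Yrange [-0.1602 -0.1382] v 219 260
284 Yrange [-0.1549 -0.1383] v 219 250
tab top 3166 [0.5318 0.5503] [-0.1615 -0.143 ] [0.3593 0.3702 0.3712]
```

apply_moves([
  {"x": 13,"y": 16,"z": 0,"ax": 0,"ay": 0,"az": 0,"hand": -1},
  {"x": 20,"y": 24,"z": 0,"ax": 0,"ay": 0,"az": 0,"hand": -1},
  {"x": 20,"y": 24,"z": 0,"ax": 0,"ay": 0,"az": 0,"hand": -1},
  {"x": 14,"y": 15,"z": 0,"ax": 0,"ay": 0,"az": 0,"hand": -1},
  {"x": 0,"y": 0,"z": 0,"ax": 0,"ay": 0,"az": 0,"hand": -1},
])

```text
time_s: 7.6
ee_pos: [0.6266, 0.0374, 0.336]
tcp_rot: [-1.987, -2.432, -0.0]
force: [0.4, -0.3, -3.1]
opening: 0.0194
grasp_force: 59.9
```

apply_moves([
  {"x": 0,"y": 0,"z": 20,"ax": 0,"ay": 0,"az": 0,"hand": -1},
  {"x": 0,"y": 0,"z": 10,"ax": 0,"ay": 0,"az": 0,"hand": -1},
  {"x": 0,"y": 0,"z": 0,"ax": 0,"ay": 0,"az": 0,"hand": -1},
  {"x": 0,"y": 0,"z": 0,"ax": 0,"ay": 0,"az": 0,"hand": -1},
])

```text
time_s: 8.0
ee_pos: [0.6251, 0.0358, 0.3074]
tcp_rot: [-1.99, -2.431, 0.001]
force: [0.4, 0.1, -3.4]
opening: 0.0191
grasp_force: 59.9
```

```bash
python3 - <<'E'
from pf import *
s=arm.sense(); print(np.round(s["force"],1))
plan((.59,-.05,.34),11.4,1)
p=arm.snapshot("wrist"); w=cloud(p); np.savez("wr4.npz",w=w,im=p["image"]); cv2.imwrite("pics/wr4.png",p["image"]); plate(w,p["image"],s["ee_pos"])
E
```

```text
[ 0.4  0.1 -3.4]
now [0.6251 0.0358 0.3074] yaw 11.38 t 8.0 F [ 0.4  0.1 -3.4] open 0.0191 grip 59.9
xyz [-77.2 -51.4 -32.6] turn [-0.03  0.01 -0.02]
plate n 2348 z 0.2911 X [0.5808 0.6071] Y [-0.1009 -0.0711] rect [0.0266 0.0306] 11.2
tcp X,Y,z [ 0.6198 -0.0884  0.3074]
236 Yrange [-0.1007 -0.0713] v 219 273
248 Yrange [-0.101  -0.0713] v 219 273
260 Yrange [-0.0967 -0.0713] v 219 269
272 Yrange [-0.0932 -0.0711] v 219 260
284 Yrange [-0.0878 -0.071 ] v 219 250
tab top 3154 [0.6109 0.6294] [-0.0946 -0.076 ] [0.3298 0.3406 0.3418]
```

View pics/wr4.png

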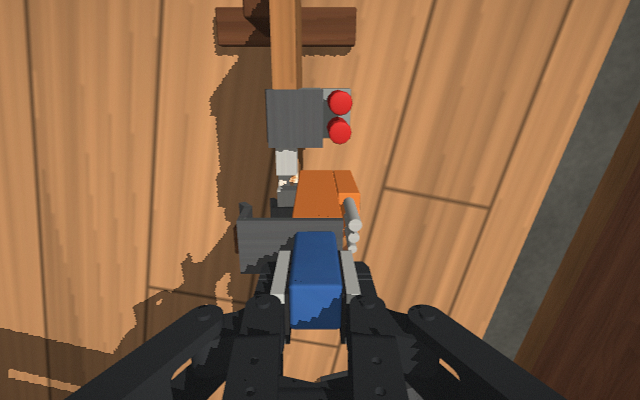

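The holder sits over the gap, with the orange block at (325,195) in front of the rail line (u about 288) and the insert and slot visible at (288,160-200). I'll re-measure both from this view.

```bash
python3 - <<'E'
from h import *
w=np.load("wr4.npz")["w"]
th=np.radians(11.4); ex=np.array([np.cos(th),np.sin(th)]); ey=np.array([-ex[1],ex[0]]); X=w[...,:2]@ex; Y=w[...,:2]@ey
for row in (60,75,155,165):
    u=np.arange(262,310); u=u[(w[row,u,2]>.171)&(w[row,u,2]<.1768)]; print(row,u[0],u[-1],np.round([X[row,u[0]],X[row,u[-1]]],4))
for row in range(144,210,2): print(row,np.round(np.nanmedian(Y[row,282:292]),4),np.round(np.nanmedian(w[row,282:292,2]),4))
E
```

```text
60 271 295 [0.5873 0.605 ]
75 272 295 [0.5877 0.605 ]
155 275 295 [0.5875 0.6038]
165 276 296 [0.5879 0.6044]
144 -0.0528 0.178
146 -0.0543 0.1788
148 -0.0568 0.1736
150 -0.0585 0.1731
152 -0.0601 0.1736
154 -0.0617 0.1736
156 -0.0635 0.1728
158 -0.0651 0.1731
160 -0.0666 0.1736
162 -0.0683 0.1737
164 -0.07 0.1735
166 -0.0717 0.1733
168 -0.0733 0.1734
170 -0.0751 0.1732
172 -0.0768 0.1732
174 -0.0784 0.1735
176 -0.084 0.159
178 -0.0857 0.1594
180 -0.0876 0.159
182 -0.0893 0.1595
184 -0.0912 0.1591
186 -0.0923 0.1614
188 -0.0922 0.1679
190 -0.0922 0.1735
192 -0.094 0.1734
194 -0.0958 0.1734
196 -0.0975 0.1737
198 -0.0995 0.173
200 -0.1011 0.1734
202 -0.1029 0.1736
204 -0.1049 0.173
206 -0.1066 0.1732
208 -0.1066 0.1781
```

apply_moves([
  {"x": 0.3,"y": 0,"z": 15,"ax": 0,"ay": 0,"az": 0,"hand": -1},
  {"x": 0,"y": 0,"z": 25,"ax": 0,"ay": 0,"az": 0,"hand": -1},
  {"x": 0,"y": 0,"z": 25,"ax": 0,"ay": 0,"az": 0,"hand": -1},
  {"x": 0,"y": 0,"z": 14,"ax": 0,"ay": 0,"az": 0,"hand": -1},
  {"x": 0,"y": 0,"z": 0,"ax": 0,"ay": 0,"az": 0,"hand": -1},
])

```text
time_s: 8.55
ee_pos: [0.6241, 0.037, 0.2267]
tcp_rot: [-1.987, -2.429, 0.003]
force: [-0.7, 1.1, -2.8]
opening: 0.019
grasp_force: 59.9
```

apply_moves([
  {"x": 0,"y": 0,"z": 3,"ax": 0,"ay": 0,"az": 0,"hand": -1},
  {"x": 0,"y": 0,"z": 3,"ax": 0,"ay": 0,"az": 0,"hand": -1},
  {"x": 0,"y": 0,"z": 3,"ax": 0,"ay": 0,"az": 0,"hand": -1},
  {"x": 0,"y": 0,"z": 2,"ax": 0,"ay": 0,"az": 0,"hand": -1},
  {"x": 0,"y": 0,"z": 0,"ax": 0,"ay": 0,"az": 0,"hand": -1},
])

```text
time_s: 9.05
ee_pos: [0.6251, 0.0372, 0.2172]
tcp_rot: [-1.988, -2.432, 0.0]
force: [0.3, -0.3, -3.7]
opening: 0.0191
grasp_force: 60.0
```

```bash
python3 - <<'E'
from pf import *
plan((.59,-.05,.34),11.4,1)
p=arm.snapshot("wrist"); plate(cloud(p),p["image"],arm.sense()["ee_pos"])
E
```

```text
now [0.6251 0.0372 0.2172] yaw 11.46 t 9.05 F [ 0.3 -0.3 -3.7] open 0.0191 grip 60.0
xyz [ -78.5  -51.7 -122.7] turn [-0.01 -0.    0.06]
plate n 2359 z 0.201 X [0.5811 0.6073] Y [-0.0998 -0.0699] rect [0.0269 0.031 ] 11.7
tcp X,Y,z [ 0.6202 -0.0871  0.2174]
236 Yrange [-0.0997 -0.07  ] v 219 273
248 Yrange [-0.0998 -0.0699] v 219 273
260 Yrange [-0.0952 -0.0699] v 219 269
272 Yrange [-0.0919 -0.0699] v 219 260
284 Yrange [-0.0864 -0.0699] v 219 250
tab top 3161 [0.6111 0.6296] [-0.0934 -0.0746] [0.2398 0.2505 0.2516]
```

apply_moves([
  {"x": -0.8,"y": 0,"z": 3,"ax": 0,"ay": 0,"az": 0,"hand": -1},
  {"x": 0,"y": 0,"z": 3,"ax": 0,"ay": 0,"az": 0,"hand": -1},
  {"x": 0,"y": 0,"z": 3,"ax": 0,"ay": 0,"az": 0,"hand": -1},
  {"x": 0,"y": 0,"z": 3,"ax": 0,"ay": 0,"az": 0,"hand": -1},
  {"x": 0,"y": 0,"z": 0,"ax": 0,"ay": 0,"az": 0,"hand": -1},
])

```text
time_s: 9.6
ee_pos: [0.625, 0.0364, 0.2045]
tcp_rot: [-1.988, -2.431, 0.001]
force: [0.9, -0.5, -3.6]
opening: 0.0192
grasp_force: 60.0
```

```bash
python3 - <<'E'
from pf import *
plan((.59,-.05,.34),11.4,1)
p=arm.snapshot("wrist"); plate(cloud(p),p["image"],arm.sense()["ee_pos"])
E
```

```text
now [0.625  0.0364 0.2045] yaw 11.46 t 9.6 F [ 0.9 -0.5 -3.6] open 0.0192 grip 60.0
xyz [ -77.7  -51.6 -135.4] turn [-0.07 -0.02  0.06]
plate n 2338 z 0.1883 X [0.5808 0.607 ] Y [-0.1005 -0.0705] rect [0.0267 0.0308] 11.4
tcp X,Y,z [ 0.62   -0.0879  0.2049]
236 Yrange [-0.1005 -0.0707] v 219 273
248 Yrange [-0.1004 -0.0707] v 219 273
260 Yrange [-0.0962 -0.0707] v 219 269
272 Yrange [-0.0927 -0.0706] v 219 260
284 Yrange [-0.0873 -0.0707] v 220 250
tab top 3140 [0.6109 0.6294] [-0.094  -0.0754] [0.2274 0.2378 0.2389]
```

apply_moves([
  {"x": 0,"y": 0,"z": 1,"ax": 0,"ay": 0,"az": 0,"hand": -1},
  {"x": 0,"y": 0,"z": 1,"ax": 0,"ay": 0,"az": 0,"hand": -1},
  {"x": 0,"y": 0,"z": 1,"ax": 0,"ay": 0,"az": 0,"hand": -1},
  {"x": 0,"y": 0,"z": 1,"ax": 0,"ay": 0,"az": 0,"hand": -1},
  {"x": 0,"y": 0,"z": 0,"ax": 0,"ay": 0,"az": 0,"hand": -1},
])

```text
time_s: 10.15
ee_pos: [0.6252, 0.0364, 0.2011]
tcp_rot: [-1.988, -2.432, 0.0]
force: [0.4, 0.4, -3.7]
opening: 0.0195
grasp_force: 60.0
```

apply_moves([
  {"x": 0,"y": 0,"z": 1,"ax": 0,"ay": 0,"az": 0,"hand": -1},
  {"x": 0,"y": 0,"z": 0.5,"ax": 0,"ay": 0,"az": 0,"hand": -1},
  {"x": 0,"y": 0,"z": 0,"ax": 0,"ay": 0,"az": 0,"hand": -1},
])

```text
time_s: 10.45
ee_pos: [0.6253, 0.0364, 0.1997]
tcp_rot: [-1.989, -2.432, 0.0]
force: [-0.6, 0.3, -3.8]
opening: 0.0192
grasp_force: 60.0
```

apply_moves([
  {"x": 0,"y": 0,"z": 1,"ax": 0,"ay": 0,"az": 0,"hand": -1},
  {"x": 0,"y": 0,"z": 1,"ax": 0,"ay": 0,"az": 0,"hand": -1},
  {"x": 0,"y": 0,"z": 1,"ax": 0,"ay": 0,"az": 0,"hand": -1},
  {"x": 0,"y": 0,"z": 0,"ax": 0,"ay": 0,"az": 0,"hand": -1},
])

```text
time_s: 10.85
ee_pos: [0.6252, 0.0364, 0.1965]
tcp_rot: [-1.988, -2.432, 0.0]
force: [-0.1, 0.4, -2.8]
opening: 0.0195
grasp_force: 60.0
```

apply_moves([
  {"x": 0,"y": 0,"z": 1,"ax": 0,"ay": 0,"az": 0,"hand": -1},
  {"x": 0,"y": 0,"z": 1,"ax": 0,"ay": 0,"az": 0,"hand": -1},
  {"x": 0,"y": 0,"z": 0,"ax": 0,"ay": 0,"az": 0,"hand": -1},
])

```text
time_s: 11.15
ee_pos: [0.6252, 0.0364, 0.1946]
tcp_rot: [-1.988, -2.432, 0.0]
force: [0.4, 0.6, -3.9]
opening: 0.0191
grasp_force: 60.0
```

apply_moves([
  {"x": 0,"y": 0,"z": 0.5,"ax": 0,"ay": 0,"az": 0,"hand": -1},
  {"x": 0,"y": 0,"z": 0.5,"ax": 0,"ay": 0,"az": 0,"hand": -1},
  {"x": 0,"y": 0,"z": 0,"ax": 0,"ay": 0,"az": 0,"hand": -1},
])

```text
time_s: 11.45
ee_pos: [0.6253, 0.0364, 0.1937]
tcp_rot: [-1.989, -2.432, 0.0]
force: [0.2, -0.2, -4.5]
opening: 0.0192
grasp_force: 60.0
```

apply_moves([
  {"x": 0,"y": 0,"z": 0.5,"ax": 0,"ay": 0,"az": 0,"hand": -1},
  {"x": 0,"y": 0,"z": 0,"ax": 0,"ay": 0,"az": 0,"hand": -1},
])

```text
time_s: 11.65
ee_pos: [0.6254, 0.0364, 0.1937]
tcp_rot: [1.988, 2.432, 0.0]
force: [-1.4, 0.1, -1.2]
opening: 0.0189
grasp_force: 60.4
```

apply_moves([
  {"x": 0,"y": -0.7,"z": 0,"ax": 0,"ay": 0,"az": 0,"hand": -1},
  {"x": 0,"y": -0.7,"z": 0,"ax": 0,"ay": 0,"az": 0,"hand": -1},
  {"x": 0,"y": -0.6,"z": 0,"ax": 0,"ay": 0,"az": 0,"hand": -1},
  {"x": 0,"y": 0,"z": 0,"ax": 0,"ay": 0,"az": 0,"hand": -1},
])

```text
time_s: 12.05
ee_pos: [0.6237, 0.0359, 0.1937]
tcp_rot: [1.988, 2.431, 0.001]
force: [1.2, 1.1, -0.3]
opening: 0.0191
grasp_force: 60.4
```

apply_moves([
  {"x": 0,"y": -0.4,"z": 0,"ax": 0,"ay": 0,"az": 0,"hand": -1},
  {"x": 0,"y": 0,"z": 0,"ax": 0,"ay": 0,"az": 0,"hand": -1},
], force=20)

```text
time_s: 12.25
ee_pos: [0.6234, 0.0358, 0.1937]
tcp_rot: [1.988, 2.431, 0.001]
force: [2.1, -0.2, 1.1]
opening: 0.0192
grasp_force: 60.5
```

apply_moves([
  {"x": 0,"y": 0,"z": 0,"ax": 0,"ay": 0,"az": 0,"hand": -0.3},
  {"x": 0,"y": 0,"z": 0,"ax": 0,"ay": 0,"az": 0,"hand": 0},
  {"x": 0,"y": 0,"z": 0,"ax": 0,"ay": 0,"az": 0,"hand": 0.3},
  {"x": 0,"y": 0,"z": 0,"ax": 0,"ay": 0,"az": 0,"hand": 0.3},
])

```text
time_s: 12.65
ee_pos: [0.6228, 0.0359, 0.1932]
tcp_rot: [-1.988, -2.432, 0.001]
force: [-0.6, 0.7, -0.6]
opening: 0.0552
grasp_force: 0.0
```

Released. I'll retreat straight up.

apply_moves([
  {"x": 0,"y": 0,"z": -15,"ax": 0,"ay": 0,"az": 0,"hand": 0.3},
  {"x": 0,"y": 0,"z": -30,"ax": 0,"ay": 0,"az": 0,"hand": 0.3},
  {"x": 0,"y": 0,"z": -40,"ax": 0,"ay": 0,"az": 0,"hand": 0.3},
  {"x": 0,"y": 0,"z": -40,"ax": 0,"ay": 0,"az": 0,"hand": 0.3},
  {"x": -20,"y": 0,"z": -20,"ax": 0,"ay": 0,"az": 0,"hand": 0.3},
])

```text
time_s: 13.15
ee_pos: [0.6275, 0.0181, 0.343]
tcp_rot: [1.982, 2.432, 0.006]
force: [0.3, -0.3, 0.1]
opening: 0.0556
grasp_force: 0.0
```

apply_moves([
  {"x": -40,"y": 0,"z": 0,"ax": 0,"ay": 0,"az": 0,"hand": 0.3},
  {"x": -40,"y": 0,"z": 0,"ax": 0,"ay": 0,"az": 0,"hand": 0.3},
  {"x": -15,"y": 0,"z": 0,"ax": 0,"ay": 0,"az": 0,"hand": 0.3},
  {"x": 0,"y": 0,"z": 0,"ax": 0,"ay": 0,"az": 0,"hand": 0.3},
])

```text
time_s: 13.55
ee_pos: [0.6459, -0.0791, 0.3374]
tcp_rot: [-1.992, -2.428, 0.001]
force: [-0.2, -0.0, 0.0]
opening: 0.0557
grasp_force: 0.0
```

```bash
python3 - <<'E'
from h import *
p=arm.snapshot("wrist"); w=cloud(p); im=p["image"]
b,g,r=[im[...,i].astype(int) for i in range(3)]
th=np.radians(11.4); ex=np.array([np.cos(th),np.sin(th)]); ey=np.array([-ex[1],ex[0]]); X=w[...,:2]@ex; Y=w[...,:2]@ey
m=(abs(Y+.086)<.014)&(X>.565)&(X<.61)&(w[...,2]>.15)&(w[...,2]<.2)&(b-r<30); print("plate z",len(w[m]),np.round(np.percentile(w[m][:,2],[10,50,90]),4))
for lo in (.57,.58,.59,.60):
    k=m&(X>lo)&(X<lo+.01); print(lo,k.sum(),np.round(np.median(w[k][:,2]),4) if k.any() else "")
t=(b-r>30)&(w[...,2]>.2)&(w[...,2]<.245); print("tab",t.sum(),np.round([X[t].min(),X[t].max(),Y[t].min(),Y[t].max()],4),np.round(np.percentile(w[t][:,2],[5,50,95]),4))
k=(w[...,2]>.1765)&(w[...,2]<.181)&(abs(r-b)<25)&(X>.57)&(X<.65); 
for a in((-.16,-.1035),(-.068,-.01)):
    q=Y[k&(Y>a[0])&(Y<a[1])]; print("neigh",np.round(np.percentile(q,[1,99]),4))
cv2.imwrite("pics/wr5.png",im)
E
```

```text
plate z 1415 [0.1764 0.1775 0.1785]
0.57 97 0.1764
0.58 485 0.1777
0.59 478 0.1775
0.6 355 0.1774
tab 1080 [ 0.6092  0.6285 -0.0961 -0.0759] [0.215  0.2271 0.2284]
neigh [-0.1497 -0.1069]Traceback (most recent call last):
  File "<stdin>", line 11, in <module>
    return _quantile_unchecked(
        a, q, axis, out, overwrite_input, method, keepdims, weights)
    return _ureduce(a,
                    func=_quantile_ureduce_func,
    ...<5 lines>...
                    overwrite_input=overwrite_input,
                    method=method)
    r = func(a, **kwargs)
    result = _quantile(arr,
                       quantiles=q,
    ...<2 lines>...
                       out=out,
                       weights=wgt)
    slices_having_nans = np.isnan(arr[-1, ...])
                                  ~~~^^^^^^^^^
IndexError: index -1 is out of bounds for axis 0 with size 0
```

The plate top reads 177.5 mm, about 179 mm after the camera's 1.7 mm bias. It is level, so the key is home. The chisel block's edge is unchanged, and the drivers were never contacted.

```bash
python3 -c "
from plant import arm
print(arm.sign_off())"
```

```text
the job is handed in; nothing more can be done
None
```

The drill-bit holder is hanging on the rail in the gap, bits to the front and key fully home in the slot, released and level. I handed the job in at about 13.6 s, and the hand-in call returned no verdict. I found the slot with the wrist camera rather than by sliding, and the key dropped in on the first press. The screwdriver holder wasn't re-measured at the end, but no contact showed in the force readings.

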